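# Nudge a gear-case cover onto its dowel pins

## Task

The aluminium cover has been laid on the orange gear case out of line, so its far side is riding on the case's two dowel pins. Nudge the cover sideways until both dowel holes drop over the pins and it lies flat on the blue gasket, its edges flush with the case all round. Only push it, do not lift it, and leave the can, screwdriver, bolt dish and carton where they are.

Things in the scene. Friction and masses are not known exactly. Their poses are not given: they have to be found in the camera images.
- housing: Orange gear case, fixed, on an 18 mm board 200 x 250 mm. Origin: on the bench under its centre; x away from the robot at yaw 0, z up. Its top is a flange ring 130 (x) x 180 (y) mm, corner radius 14, rim 18 wide; the blue gasket face on it lies 86.5 mm above the bench. Below 75 mm the case is 6 mm narrower on each side; low feet (to 34 mm) stick out on the y sides, within the board.
- cover: Loose aluminium cover, 130 (x) x 180 (y) x 8 mm, about 0.45 kg, corner radius 14 mm, edges straight and vertical between. Origin: centre of its underside; axes as the case's: seated, x, y and yaw agree with the case's and z is 86.5 mm. Middle: 54 mm bore in a ring of outer diameter 72 mm, 10 mm above the plate. Six dark spots round its border are bolt positions, not open holes.
- pin_left (a point): Dowel pin on the case's +y side (case x +22, y +66 mm), fixed steel, hidden under the cover at first: diameter 8 mm, 6 mm tall: 2 mm straight, then a round nose of radius 4 mm. The point is on its axis, level with the gasket face.
- pin_right (a point): The same dowel pin on the case's -y side (case x +22, y -66 mm). The point is on its axis, level with the gasket face.
- hole_left (a point): Centre of the cover's +y dowel hole (10 mm, right through, at cover x +22, y +66 mm), at the underside. Seated, it coincides with pin_left. At the start the cover lies 12 to 22 mm off in the case's -x, up to 14 mm to either side, turned up to 5 degrees; it rests on the case's near (-x) rim and both pin tips, its far edge 7 to 8 mm above the gasket.
- hole_right (a point): Centre of the cover's -y dowel hole (10 mm, at cover x +22, y -66 mm), at the underside. Seated, it coincides with pin_right. The cover slides on pins and gasket with ordinary friction (2 to 7 N), leaning about 4 degrees while it rides; once dropped it is level, and the pins stop any further push dead.
- spray_can: Bystander: blue and yellow spray can, diameter 58 mm, 170 mm tall, standing to the +y side of the case. Origin: centre of its foot.
- screwdriver: Bystander: screwdriver with green handle, 220 mm long, lying to the -y side of the case. Origin: under its middle; x points to the tip.
- bolt_dish: Bystander: round steel parts dish with bolts, diameter 96 mm, 22 mm high, beyond the case on its -y side. Origin: centre of its foot.
- carton: Bystander: blue spare-part carton 75 x 130 x 55 mm, beyond the case. Origin: centre of its underside.

How it is judged:
At the end, for the whole second after the job is handed in: Both dowel holes are over their pins (centres within 2 mm, underside within 1.5 mm of the gasket face there), the cover lies flat (within 0.015 rad) and at rest (horizontal distance between hole_left and pin_left below 0.002 m and horizontal distance between hole_right and pin_right below 0.002 m and z of hole_left in the frame of pin_left below 0.0015 m and z of hole_right in the frame of pin_right below 0.0015 m and angle between cover's own z axis and vertical below 0.015 rad and linear speed of cover below 0.01 m/s); the robot touches nothing.
It fails at once if the cover is lifted (its middle more than 8.5 mm above its seat) or tipped steeply (over 0.2 rad) (height (world z) of cover above 0.095 m or angle between cover's own z axis and vertical above 0.2 rad).
It fails at once if the cover is pushed off the case (its middle more than 60 mm from the case's middle) (horizontal distance between cover and housing above 0.06 m).
It fails at once if a bystander is moved more than 30 mm (distance of any of spray_can, screwdriver, bolt_dish, carton from where it was at the start of the episode above 0.03 m).
It also fails if it takes over 64 s, if anything falls off the work surface, if the arm or the gripper's body presses on something with over 40 N, if the wrist force passes 120 N, or if a joint passes its speed limit or range.

## Robot

A 6-joint arm with a two-finger parallel gripper is mounted at the origin on the work surface. World frame = base frame: x ahead of the robot, y to its left, z up, the work surface at z = 0. Lengths are in m, angles in rad, forces in N, time in s.
With the tool pointing down it reaches from about 0.25 to 0.725 m from the base axis. Payload 9.7 kg.
Tool frame: the origin (TCP) lies midway between the tips of the shut fingers; the grasp point (between the pads) lies 19 mm behind it (env.grasp_offset is the distance from the TCP to the grasp point, in m); z points along the fingers, y is the direction in which the jaws open and shut (so a half turn about z gives the same grasp; the last joint's range is limited). The gripper opens to 85 mm and grips with 20 to 120 N. Pads are 22 mm wide; open, the fingers measure 114 mm over their backs; the gripper's body (76 mm by 85 mm) begins 54 mm behind the grasp point. The pads swing forward as they close: fully open they stand 13 mm farther back than shut.
Start: joints at [1.267, 0.087, 0.176, 1.66, 0, 1.571], TCP at [0.165, 0.525, 0.231] pointing down, gripper open.
Joint ranges: [-3.13, 3.13], [-0.85, 1.81], [-1.15, 1.24], [-2.2, 2.28], [-1.44, 1.52], [-3.14, 3.14]. Speed limits (rad/s): [2.22, 2.22, 2.57, 3.14, 3.14, 3.14].

## Interface

Orientations are given as a unit quaternion [w, x, y, z].
In Python, from station import env gives the robot as it stands.
- The arm moves only by the tool arm_command, never from a script. Its argument "plan" is a list of rows, each a list of 5 numbers: the gripper command: -1 is fully open, 1 is shut, values between are in proportion, then the shift along the tool's x, y, z in m, then the turn about the tool's z in degrees. In form: [[jaw, x, y, z, turn], ...]. A call has 1 to 12 rows; each row is the pose to reach, as a shift and turn from the pose commanded when the call began, along the tool's axes at that moment; what a row does not reach only later rows make up. A row lasts 1/10 s, in which the tool goes at most 50 mm and 8.59 degrees, less where a joint would pass 70% of its speed; a pose out of reach is approached as far as the arm can. A call with a gripper value outside its range is refused whole. The fingers move at their own pace and stop on an object; the grip force is fixed at half the most. Time passes only in rows, so rows that repeat a pose let the fingers close. It gives the time, the measured TCP pose, the force and the opening at its end, in the units of the state.
- env.state(): the state, without advancing time (a new reading comes with each control period).
- env.read_camera(name): name is "side" or "top" or "wrist"; returns the picture (400x640x3 uint8, red, green, blue); there is no depth.
- env.camera_params(name): a dict with "K" (3x3 intrinsics, pixels), "distortion" ([k1, k2, p1, p2, k3] as OpenCV has them; the pictures are not rectified), "R" (3x3) and "t" (3): a world point X has camera coordinates R X + t. Camera axes: x right, y down, z forward; pixel columns grow to the right and rows downward; lengths in m; the calibration is good to about 2 mm. A picture is of the moment at which its call begins: read the wrist's pose just before it. camera_params takes no time and is no camera call; for the wrist camera it gives the pose at the moment of the call.
- env.job_done(): hands the job in, once; it reports no verdict.
The state is a dict: "time_s": time; "joint_pos": joint angles; "qvel": joint speeds; "effort": joint torques, N m; "position": TCP position; "tcp_rot": TCP orientation; "force": force on the tool from outside, world axes, zero at the start; "moment": the same for the moment, N m; "gripper_width": finger opening in m.
Only numpy, scipy, OpenCV 4.12 (cv2) and the standard library are available. Lean on these libraries where they do the work, as an engineer would, in place of code of your own. Each camera call takes 0.05 s, during which the arm holds its last target.

## Working session

There is one attempt and no reset: what is moved stays moved. The work goes in short steps, Python scripts to look and compute and a tool call to move; the robot and the scene stay as the last step left them, time stands still between calls to the robot, and variables do not carry over. Pictures are saved under pics/ and viewed, and the job is handed in when it is done.

Besides the shell and the picture viewer there is one more tool, called after "Call:" as a command line: name --pt "numbers of a row" for each row, then --argument value for the rest. arm_command: Moves the arm, as the interface text tells. Its arguments: {"type":"object","properties":{"plan":{"type":"array","items":{"type":"array","items":{"type":"number"}}}},"required":["plan"]}

```bash
mkdir -p pics; python3 - <<'E'
from station import env
import cv2
s=env.state();print(s['time_s'],s['position'],s['tcp_rot'],s['force'],s['gripper_width'])
for n in("top","side"):
    cv2.imwrite(f"pics/{n}0.png",env.read_camera(n)[:,:,::-1]);p=env.camera_params(n);print(n,p)
E
```

```text
0.0 [0.16446442 0.52459553 0.23058666] [-9.77456290e-05  1.51316253e-01  9.88485176e-01 -6.63030228e-04] [-0.316287   -0.59326094 -0.57301739] 0.08526931185290008
top {'K': array([[520.25903976,   0.        , 307.45297665],
       [  0.        , 520.25903976, 202.52553054],
       [  0.        ,   0.        ,   1.        ]]), 'distortion': array([0.04916553, 0.        , 0.        , 0.        , 0.        ]), 'R': array([[ 0.01571891, -0.99982361,  0.01027931],
       [-0.98131339, -0.01739805, -0.19162815],
       [ 0.19177319, -0.00707504, -0.98141377]]), 't': array([0.04577121, 0.60432457, 1.40858754])}
side {'K': array([[494.4692358 ,   0.        , 326.99308818],
       [  0.        , 494.4692358 , 206.11477319],
       [  0.        ,   0.        ,   1.        ]]), 'distortion': array([0.01190351, 0.        , 0.        , 0.        , 0.        ]), 'R': array([[ 0.80772247, -0.58927064, -0.01856141],
       [-0.29657362, -0.37890526, -0.876627  ],
       [ 0.50953754,  0.71357615, -0.48081242]]), 't': array([-0.4376686 ,  0.27900817,  0.86489021])}
```

```bash
python3 - <<'E'
import cv2
a=cv2.imread("pics/top0.png");cv2.imwrite("pics/top0c.png",cv2.resize(a[120:300,220:440],None,fx=3.6,fy=3.3,interpolation=cv2.INTER_CUBIC)[:600])
E
```

```text
(no output)
```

View pics/top0.png

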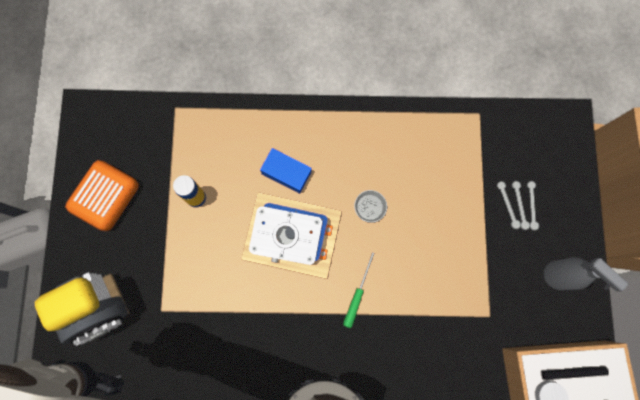

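View pics/side0.png

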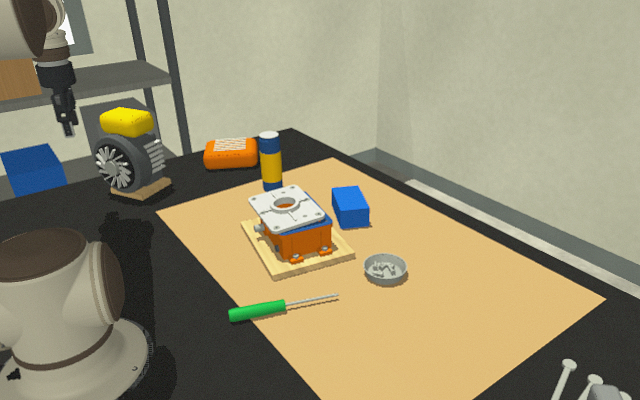

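The top view shows the board (corners near (257,194), (341,210), (329,277), (243,260)) with the white cover on it. The blue gasket shows at the cover's right and far edges.

View pics/top0c.png

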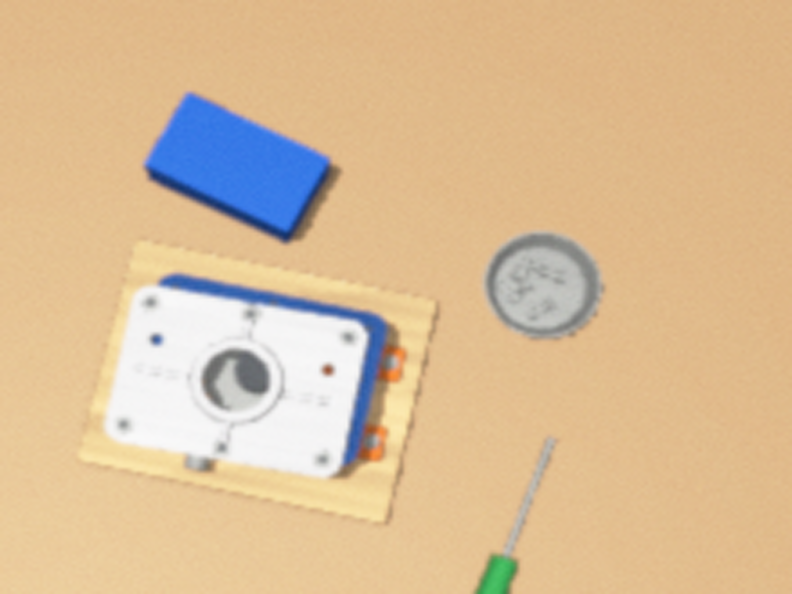

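```bash
cat > h.py <<'E'
import numpy as np,cv2
def ray(p,uv,z):
    K,d,R,t=[np.array(p[k],float) for k in("K","distortion","R","t")]
    n=cv2.undistortPoints(np.array(uv,float).reshape(-1,1,2),K,d).reshape(-1,2)
    D=np.c_[n,np.ones(len(n))]@R; C=-R.T@t
    z=np.broadcast_to(z,len(n))
    return C+D*((z-C[2])/D[:,2])[:,None]
def proj(p,X):
    K,d,R,t=[np.array(p[k],float) for k in("K","distortion","R","t")]
    return cv2.projectPoints(np.array(X,float).reshape(-1,1,3),cv2.Rodrigues(R)[0],t,K,d)[0].reshape(-1,2)
E
python3 - <<'E'
from station import env
from h import *
p=env.camera_params("top")
b=ray(p,[(257,194),(341,210),(329,277),(243,260)],0.018)
print(b.round(4),b.mean(0))
e=b[0]+b[3]*0
print(np.degrees(np.arctan2(*(b[0]-b[3])[[1,0]])),np.degrees(np.arctan2(*(b[1]-b[2])[[1,0]])),np.linalg.norm(b[0]-b[3]),np.linalg.norm(b[0]-b[1]))
print(ray(p,[(190,205)],0.0),ray(p,[(190,185)],.17))
w=env.camera_params("wrist");print(w); print(-w['R'].T@w['t'])
E
```

```text
[[ 0.634   0.2024  0.018 ]
 [ 0.591  -0.0418  0.018 ]
 [ 0.3986 -0.0085  0.018 ]
 [ 0.4424  0.2353  0.018 ]] [0.51651121 0.09687698 0.018     ]
-9.747244059552012 -9.81033844309772 0.19433544268160577 0.24792396109943196
[[0.60142471 0.39784436 0.        ]] [[0.62271292 0.36330633 0.17      ]]
{'K': array([[353.21675236,   0.        , 325.50741246],
       [  0.        , 353.21675236, 195.68296283],
       [  0.        ,   0.        ,   1.        ]]), 'distortion': array([0.01653023, 0.        , 0.        , 0.        , 0.        ]), 'R': array([[ 0.29971841,  0.95402675, -0.00135252],
       [ 0.91633009, -0.28748041,  0.27873674],
       [ 0.26553349, -0.08478188, -0.9603666 ]]), 't': array([-0.54921207, -0.03626028,  0.38015495])}
[0.09689148 0.54576915 0.37445237]
```

Call:
arm_command --pt "-1 -0.432 -0.308 -0.07 -7.6" --pt "-1 -0.432 -0.308 -0.07 -7.6" --pt "-1 -0.432 -0.308 -0.07 -7.6" --pt "-1 -0.432 -0.308 -0.07 -7.6" --pt "-1 -0.432 -0.308 -0.07 -7.6" --pt "-1 -0.432 -0.308 -0.07 -7.6" --pt "-1 -0.432 -0.308 -0.07 -7.6" --pt "-1 -0.432 -0.308 -0.07 -7.6" --pt "-1 -0.432 -0.308 -0.07 -7.6" --pt "-1 -0.432 -0.308 -0.07 -7.6" --pt "-1 -0.432 -0.308 -0.07 -7.6" --pt "-1 -0.432 -0.308 -0.07 -7.6"

```text
time_s: 1.3
position: [0.4865, 0.0986, 0.3007]
tcp_rot: [-0.0, 0.088, 0.996, -0.0]
force: [-0.4, -0.4, -0.1]
gripper_width: 0.0857
```

Call:
arm_command --pt "-1 0 0 0 0" --pt "-1 0 0 0 0" --pt "-1 0 0 0 0" --pt "-1 0 0 0 0"

```text
time_s: 1.7
position: [0.4841, 0.1025, 0.3014]
tcp_rot: [0.0, 0.085, 0.996, 0.0]
force: [-0.9, -0.1, -0.3]
gripper_width: 0.0855
```

```bash
python3 - <<'E'
from station import env
import cv2,pickle
s=env.state();print(s['time_s'],s['position'],s['tcp_rot'],s['force'],s['moment'])
p=env.camera_params("wrist")
a=env.read_camera("wrist")[:,:,::-1]
cv2.imwrite("pics/w1.png",a);pickle.dump(p,open("w1.pkl","wb"))
E
```

```text
1.7 [0.48413117 0.10253937 0.30137956] [6.84783486e-05 8.46732782e-02 9.96408765e-01 5.91841300e-05] [-0.86200677 -0.06279951 -0.30778877] [-0.01456727  0.01628676 -0.00031997]
```

View pics/w1.png

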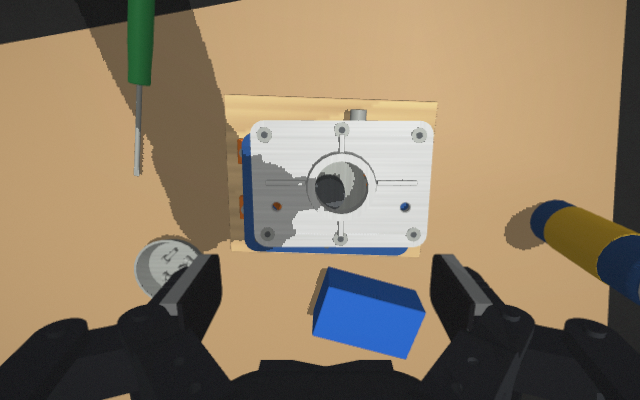

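```bash
python3 - <<'E'
import cv2
a=cv2.imread("pics/w1.png")[85:265,215:445]
a=cv2.resize(a,None,fx=3.4,fy=3.3,interpolation=cv2.INTER_CUBIC)
print(a.shape)
cv2.imwrite("pics/w1c.png",a)
E
```

```text
(594, 782, 3)
```

View pics/w1c.png

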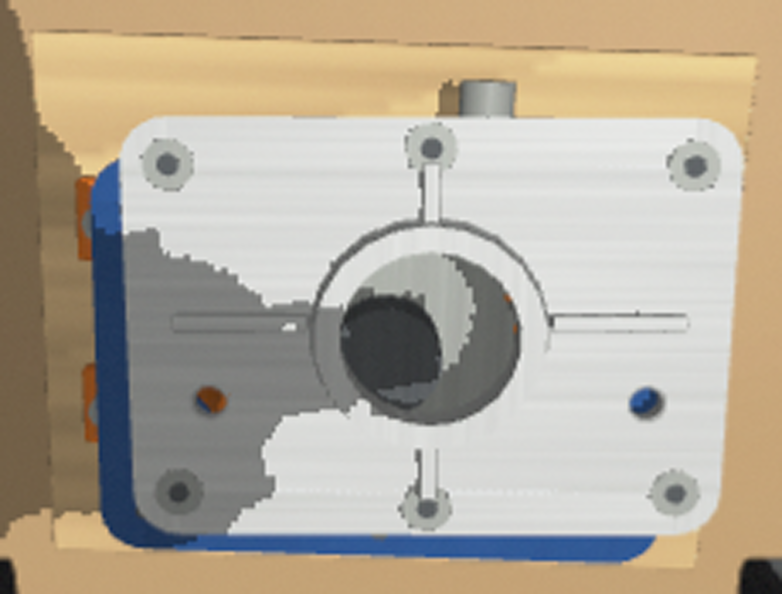

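```bash
cat > fit.py <<'E'
from h import *
from scipy.optimize import least_squares
from scipy.spatial.transform import Rotation as Ro
def T(q,P): # q: x,y,z,yaw,pitch(about y),roll
    return Ro.from_euler('ZYX',q[3:]).apply(np.array(P,float))+q[:3]
def lineres(p,q,a,b,pix):
    A,B=proj(p,T(q,[a,b])); d=(B-A)/np.linalg.norm(B-A); n=np.array([-d[1],d[0]])
    return (np.array(pix,float)-A)@n
def coverfit(p,lines,pts,free,q0):
    # lines: dict side->pixels ; pts: list (local, pix)
    L={'nx':[(-.065,-.05,.008),(-.065,.05,.008)],'px':[(.065,-.05,.008),(.065,.05,.008)],
       'ny':[(-.05,-.09,.008),(.05,-.09,.008)],'py':[(-.05,.09,.008),(.05,.09,.008)]}
    def f(v):
        q=np.array(q0,float);q[free]=v
        r=[lineres(p,q,*L[k],x) for k,x in lines.items()]
        r+=[(proj(p,T(q,[l]))[0]-x) for l,x in pts]
        return np.concatenate(r)
    s=least_squares(f,np.array(q0,float)[free]);q=np.array(q0,float);q[free]=s.x
    return q,f(s.x)
def casefit(p,lines,board,q0):
    def f(v):
        q=np.array([v[0],v[1],0,v[2],0,0]);z=.0865
        L={'ny':[(-.05,-.09,z),(.05,-.09,z)],'px':[(.065,-.07,z),(.065,.07,z)],'py':[(-.05,.09,z),(.05,.09,z)],'nx':[(-.065,-.07,z),(-.065,.07,z)]}
        b=.018;B={'nx':[(-.1,-.1,b),(-.1,.1,b)],'px':[(.1,-.1,b),(.1,.1,b)],'ny':[(-.1,-.125,b),(.1,-.125,b)],'py':[(-.1,.125,b),(.1,.125,b)]}
        r=[lineres(p,q,*L[k],x) for k,x in lines.items()]+[.5*lineres(p,q,*B[k],x) for k,x in board.items()]
        return np.concatenate(r)
    s=least_squares(f,q0);return s.x,f(s.x)
E
python3 - <<'E'
import pickle
from fit import *
p=pickle.load(open("w1.pkl","rb"))
c=lambda L:[(215+u/3.4-.35,85+v/3.3-.35) for u,v in L]
cl={'nx':c([(180,116),(690,119)]),'px':c([(190,534),(680,534)]),'ny':c([(122,170),(134,480)]),'py':c([(744,170),(721,480)])}
h=[((.022,-.066,.008),c([(211,401)])[0]),((.022,.066,.008),c([(647,403)])[0])]
yaw=np.radians(-9.8)
for free in([0,1,2,3,4,5],[0,1,3,4],):
    q,r=coverfit(p,cl,h,free,[.5,.1,.0885,yaw,-.07,0])
    print(q[:3].round(4),np.degrees(q[3:]).round(2),r.round(2))
gl={'ny':c([(93,230),(101,490)]),'px':c([(210,551),(620,562)])}
bd={'nx':c([(60,33),(740,55)]),'ny':c([(36,60),(55,530)]),'py':c([(756,70),(697,550)])}
for l,b in((gl,bd),(gl,{}),({},bd)):
  k,r=casefit(p,l,b,[.517,.097,yaw]) ;print(k[:2].round(4),np.degrees(k[2]),r.round(2))
  dx=Ro.from_euler('Z',-k[2]).apply(q[:3]-[k[0],k[1],0]);print('cover in case',dx.round(4),np.degrees(q[3]-k[2]))
  C=np.array([k[0],k[1],0,k[2],0,0]);
  Q=q
  print('hole-pin',Ro.from_euler('Z',-k[2]).apply(T(Q,[(.022,.066,0),(.022,-.066,0)])-T(C,[(.022,.066,.0865),(.022,-.066,.0865)])).round(4).tolist())
E
```

```text
[0.5065 0.1147 0.09  ] [-10.14  -4.01  -0.82] [ 0.17  0.08  0.23  0.    0.02  0.03 -0.14 -0.03  0.02  0.35  0.11  0.15]
[0.5068 0.1145 0.0885] [-10.03  -4.54   0.  ] [-0.17  0.04  0.58 -0.1   0.37  0.37 -0.66 -0.07  0.14  0.13 -0.13  0.12]
[0.5186 0.0995] -11.66320620270831 [-0.06  0.17  0.13 -0.23  0.16  0.03 -0.73 -0.26  0.37  0.4 ]
cover in case [-0.0146  0.0122  0.0885] 1.6345589634681101
hole-pin [[-0.0166, 0.0128, 0.0037], [-0.0128, 0.0129, 0.0037]]
[0.5186 0.0995] -11.60099556338013 [-0.16  0.17  0.12 -0.12]
cover in case [-0.0146  0.0123  0.0885] 1.572348324139929
hole-pin [[-0.0165, 0.0129, 0.0037], [-0.0128, 0.0129, 0.0037]]
[0.5189 0.0996] -11.716742284427351 [ 0.11 -0.11 -0.63 -0.24  0.47  0.42]
cover in case [-0.0148  0.0121  0.0885] 1.6880950451871508
hole-pin [[-0.0169, 0.0127, 0.0037], [-0.013, 0.0128, 0.0037]]
```

```bash
python3 - <<'E'
from station import env
from h import *
import pickle
s=env.state();print(s['joint_pos'],s['position'])
p=pickle.load(open("w1.pkl","rb"))
print(ray(p,[(570,233)],0.03),ray(p,[(548,212)],0.0))
p=env.camera_params("top");print(ray(p,[(184,183)],.17))
E
```

```text
[ 2.08466571e-01 -7.03875548e-03  2.17334377e-01  1.79489227e+00
  2.14170513e-05  3.78165499e-01] [0.48420892 0.10243573 0.30141526]
[[0.63287359 0.38737405 0.03      ]] [[0.61356556 0.37834207 0.        ]]
[[0.62775956 0.37913187 0.17      ]]
```

Call:
arm_command --pt "-1 -0.0241 0.1364 0.02 -88" --pt "-1 -0.0241 0.1364 0.02 -88" --pt "-1 -0.0241 0.1364 0.05 -88" --pt "-1 -0.0241 0.1364 0.09 -88" --pt "-1 -0.0241 0.1364 0.12 -88" --pt "-1 -0.0241 0.1364 0.12 -88" --pt "-1 -0.0241 0.1364 0.12 -88" --pt "-1 -0.0241 0.1364 0.12 -88" --pt "-1 -0.0241 0.1364 0.12 -88" --pt "-1 -0.0241 0.1364 0.12 -88" --pt "-1 -0.0241 0.1364 0.12 -88" --pt "-1 -0.0241 0.1364 0.12 -88"

```text
time_s: 2.95
position: [0.5313, 0.2324, 0.1813]
tcp_rot: [0.0, -0.631, 0.776, -0.0]
force: [0.3, -0.2, 0.0]
gripper_width: 0.0853
```

Call:
arm_command --pt "-1 0 0 0 0" --pt "-1 0 0 0 0" --pt "-1 0 0 0 0" --pt "-1 0 0 0 0"

```text
time_s: 3.35
position: [0.5316, 0.232, 0.1813]
tcp_rot: [-0.0, -0.63, 0.776, -0.0]
force: [0.0, 0.5, -0.6]
gripper_width: 0.0855
```

```bash
cat > st.py <<'E'
from station import env
import numpy as np,sys
K=(.5186,.0995,np.radians(-11.65))
def where():
    s=env.state();P=np.array(s['position']);d=P[:2]-K[:2];c,n=np.cos(K[2]),np.sin(K[2])
    q=s['tcp_rot'];a=np.degrees(2*np.arctan2(q[2],q[1]))
    print('t',round(s['time_s'],2),'TCP in case',(c*d[0]+n*d[1]).round(4),(-n*d[0]+c*d[1]).round(4),'z',P[2].round(4),'toolx yaw rel case',round((a-np.degrees(K[2])+180)%360-180,2),'F',np.round(s['force'],1),'quat',np.round(q,4))
E
python3 - <<'E'
from st import *
import cv2
where()
cv2.imwrite("pics/w2.png",env.read_camera("wrist")[:,:,::-1])
E
```

```text
t 3.35 TCP in case -0.014 0.1324 z 0.1813 toolx yaw rel case -90.18 F [ 0.   0.5 -0.6] quat [-0.     -0.6305  0.7762 -0.    ]
```

View pics/w2.png

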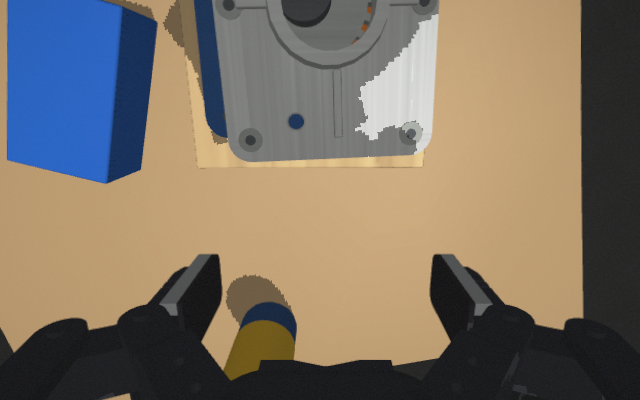

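Call:
arm_command --pt "-1 0 0 0.03 -0.2" --pt "-1 0 0 0.06 -0.2" --pt "-1 0 0 0.09 -0.2" --pt "-1 0 0 0.105 -0.2" --pt "-1 0 0 0.105 -0.2" --pt "-1 0 0 0.105 -0.2" --pt "-1 0.005 0 0.105 -0.2" --pt "-1 0.01 0 0.105 -0.2" --pt "-1 0.013 0 0.105 -0.2" --pt "-1 0.015 0 0.105 -0.2" --pt "-1 0.015 0 0.105 -0.2" --pt "-1 0.015 0 0.105 -0.2"

```text
time_s: 4.6
position: [0.5286, 0.2172, 0.0764]
tcp_rot: [0.0, -0.632, 0.775, -0.0]
force: [-0.1, 0.0, 0.5]
gripper_width: 0.0852
```

```bash
python3 - <<'E'
from st import *
import cv2
where()
cv2.imwrite("pics/w3.png",env.read_camera("wrist")[:,:,::-1])
cv2.imwrite("pics/s3.png",cv2.resize(env.read_camera("side")[160:300,210:390,::-1],None,fx=4,fy=4,interpolation=cv2.INTER_CUBIC))
E
```

```text
t 4.6 TCP in case -0.014 0.1173 z 0.0764 toolx yaw rel case -89.97 F [-0.1  0.   0.5] quat [ 1.000e-04 -6.319e-01  7.750e-01 -0.000e+00]
```

View pics/w3.png

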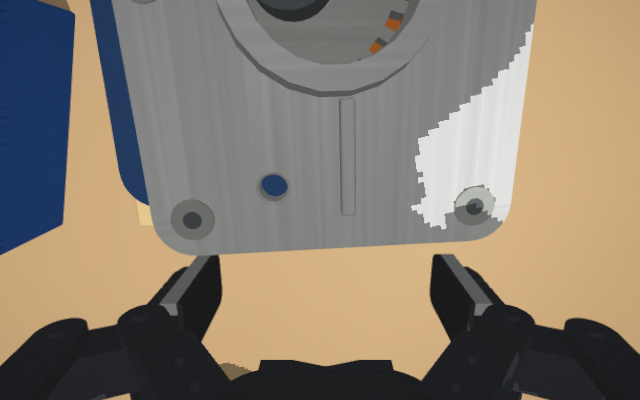

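View pics/s3.png

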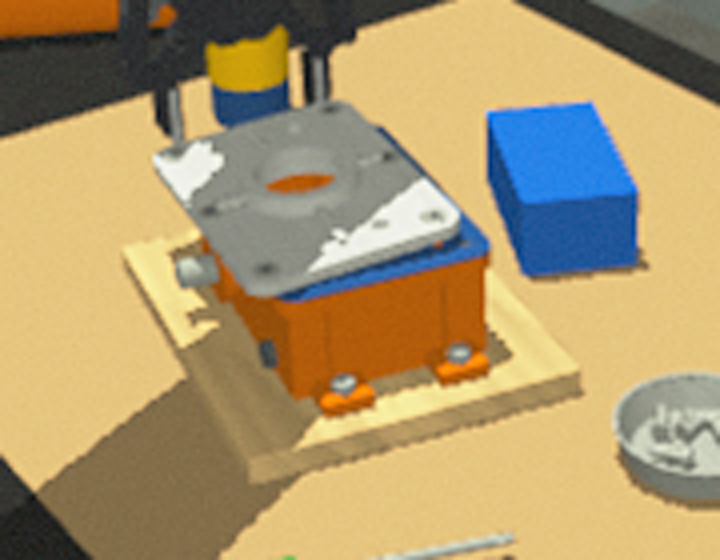

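Call:
arm_command --pt "-1 0.002 0 0 0" --pt "-1 0.004 0 0 0" --pt "-1 0.006 0 0 0" --pt "-1 0.008 0 0 0" --pt "-1 0.008 0 0 0"

```text
time_s: 5.2
position: [0.5268, 0.2091, 0.0763]
tcp_rot: [-0.0, -0.632, 0.775, -0.0]
force: [0.1, 0.2, -0.4]
gripper_width: 0.0854
```

```bash
python3 - <<'E'
from st import *
import cv2
where()
cv2.imwrite("pics/w4.png",env.read_camera("wrist")[:,:,::-1])
E
```

```text
t 5.2 TCP in case -0.0141 0.109 z 0.0763 toolx yaw rel case -89.98 F [ 0.1  0.2 -0.4] quat [-2.000e-04 -6.319e-01  7.751e-01 -1.000e-04]
```

View pics/w4.png

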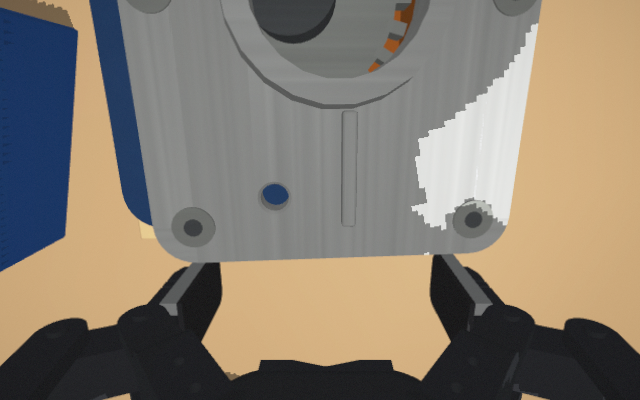

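Call:
arm_command --pt "-1 0.002 0 0 0" --pt "-1 0.004 0 0 0" --pt "-1 0.006 0 0 0" --pt "-1 0.0078 0 0 0" --pt "-1 0.0078 0 0 0" --pt "-1 0.0078 0 0 0"

```text
time_s: 5.85
position: [0.5253, 0.2015, 0.0762]
tcp_rot: [-0.0, -0.632, 0.775, -0.0]
force: [0.5, 0.0, -0.2]
gripper_width: 0.0854
```

```bash
python3 - <<'E'
from st import *
import cv2
where()
cv2.imwrite("pics/w5.png",env.read_camera("wrist")[:,:,::-1])
E
```

```text
t 5.85 TCP in case -0.0141 0.1012 z 0.0762 toolx yaw rel case -89.97 F [ 0.5  0.  -0.2] quat [-3.000e-04 -6.319e-01  7.751e-01 -2.000e-04]
```

View pics/w5.png

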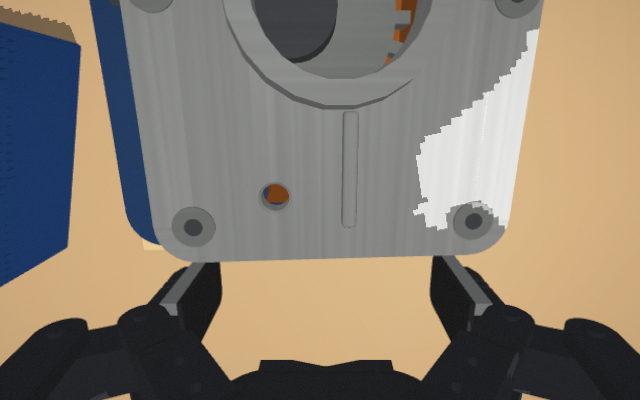

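Call:
arm_command --pt "-1 -0.02 0 0 0" --pt "-1 -0.02 0 0 0" --pt "-1 -0.02 0 -0.05 0" --pt "-1 -0.02 0 -0.1 0" --pt "-1 0.02 0.01 -0.15 0" --pt "-1 0.06 0.02 -0.2 8" --pt "-1 0.1 0.02 -0.224 16"

```text
time_s: 6.6
position: [0.4904, 0.1266, 0.287]
tcp_rot: [0.001, -0.517, 0.856, -0.0]
force: [1.1, -1.3, -1.0]
gripper_width: 0.0856
```

Call:
arm_command --pt "-1 0.0 0.0 0 74" --pt "-1 0.0 0.0 0 74" --pt "-1 0.0 0.0 0 74" --pt "-1 0.0 0.0 0 74" --pt "-1 0.0 0.0 0 74" --pt "-1 0.0 0.0 0 74" --pt "-1 0.0 0.0 0 74" --pt "-1 0.0 0.0 0 74" --pt "-1 0.0 0.0 0 74" --pt "-1 0.0 0.0 0 74" --pt "-1 0.0 0.0 0 74"

```text
time_s: 7.7
position: [0.4911, 0.1268, 0.2847]
tcp_rot: [-0.0, 0.1, 0.995, -0.0]
force: [0.0, -0.2, -0.8]
gripper_width: 0.0851
```

```bash
python3 - <<'E'
from st import *
import cv2,pickle
where()
p=env.camera_params("wrist");pickle.dump(p,open("w6.pkl","wb"))
a=env.read_camera("wrist")[:,:,::-1];cv2.imwrite("pics/w6.png",a)
cv2.imwrite("pics/w6c.png",cv2.resize(a[85:265,215:445],None,fx=3.4,fy=3.3,interpolation=cv2.INTER_CUBIC))
E
```

```text
t 7.7 TCP in case -0.0325 0.0212 z 0.2847 toolx yaw rel case -179.77 F [ 0.  -0.2 -0.8] quat [-0.00e+00  9.95e-02  9.95e-01 -1.00e-04]
```

View pics/w6c.png

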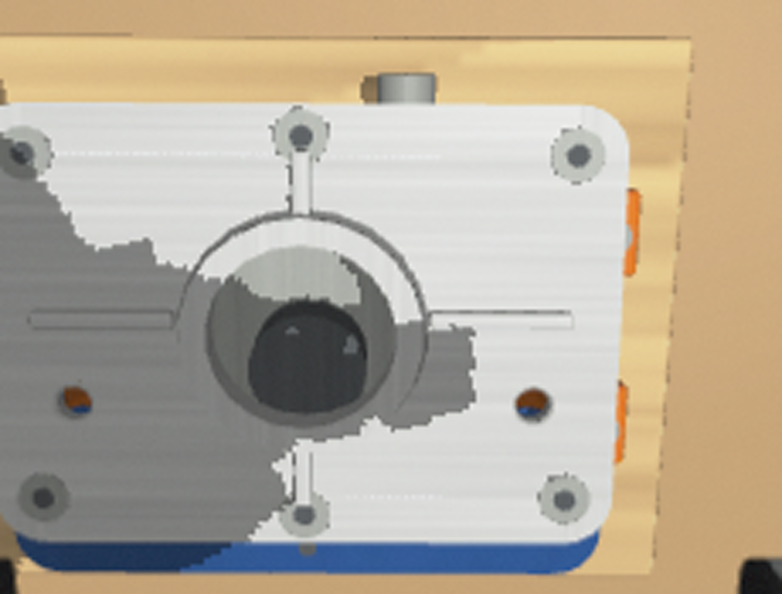

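```bash
python3 - <<'E'
import cv2
a=cv2.imread("pics/w6.png")[85:265,180:415]
cv2.imwrite("pics/w6d.png",cv2.resize(a,None,fx=3.3,fy=3.3,interpolation=cv2.INTER_CUBIC))
E
```

```text
(no output)
```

View pics/w6d.png

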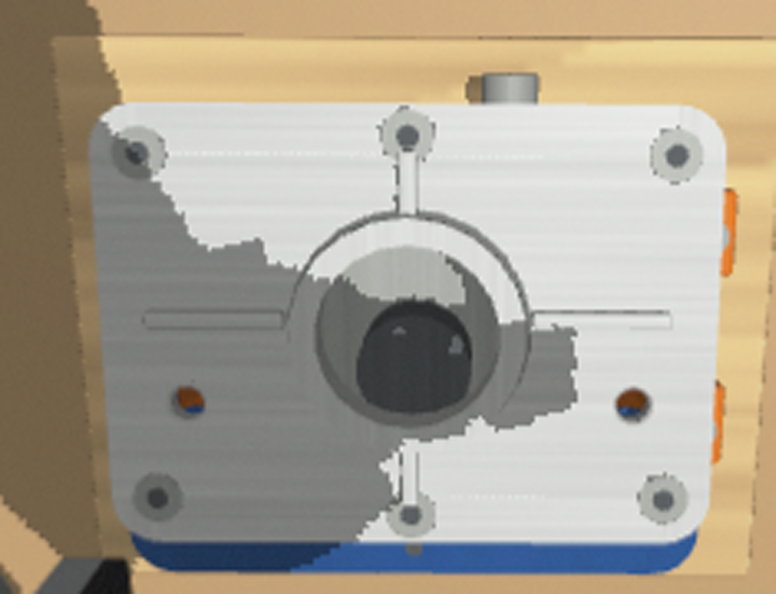

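```bash
python3 - <<'E'
import pickle
from fit import *
p=pickle.load(open("w6.pkl","rb"))
c=lambda L:[(180+u/3.3-.35,85+v/3.3-.35) for u,v in L]
cl={'nx':c([(150,103),(660,105)]),'px':c([(170,541),(660,543)]),'ny':c([(91,150),(110,480)]),'py':c([(726,150),(711,480)])}
h=[((.022,-.066,.008),c([(188,402)])[0]),((.022,.066,.008),c([(633,405)])[0])]
yaw=np.radians(-11.65)
q,r=coverfit(p,cl,h,[0,1,2,3,4,5],[.5,.1,.0885,yaw,-.07,0])
print(q[:3].round(4),np.degrees(q[3:]).round(2),r.round(2))
gl={'px':c([(180,573),(650,573)])}
bd={'nx':c([(60,37),(690,38)]),'ny':c([(53,70),(76,250),(98,470)]),'py':c([(773,230),(749,560)])}
k,r=casefit(p,gl,bd,[.517,.097,yaw]);print(k[:2].round(4),np.degrees(k[2]),r.round(2))
for k in(k,np.array([.5186,.0995,yaw])):
  C=np.array([k[0],k[1],0,k[2],0,0])
  print('hole-pin',Ro.from_euler('Z',-k[2]).apply(T(q,[(.022,.066,0),(.022,-.066,0),(0,0,0)])-T(C,[(.022,.066,.0865),(.022,-.066,.0865),(0,0,.0865)])).round(4).tolist(),np.degrees(q[3]-k[2]))
E
```

```text
[0.5016 0.103  0.0896] [-11.75  -4.87  -0.04] [ 0.36  0.07 -0.02 -0.05  0.04  0.28 -0.1  -0.12 -0.09  0.34 -0.    0.07]
[0.5188 0.0999] -11.48844772163836 [ 0.05  0.   -0.07 -0.02  0.15 -0.63 -0.65  0.55  0.58]
hole-pin [[-0.0173, -0.0005, 0.0049], [-0.0179, -0.0005, 0.005], [-0.0175, -0.0004, 0.0031]] -0.26374852328291176
hole-pin [[-0.0173, -0.0, 0.0049], [-0.0175, -0.0, 0.005], [-0.0173, 0.0, 0.0031]] -0.10219624492127082
```

Call:
arm_command --pt "-1 0.04 -0.0212 0 0.2" --pt "-1 0.0755 -0.0212 0.01 0.2" --pt "-1 0.0755 -0.0212 0.05 0.2" --pt "-1 0.0755 -0.0212 0.1 0.2" --pt "-1 0.0755 -0.0212 0.15 0.2" --pt "-1 0.0755 -0.0212 0.19 0.2" --pt "-1 0.0755 -0.0212 0.2095 0.2" --pt "-1 0.0755 -0.0212 0.2095 0.2" --pt "-1 0.0755 -0.0212 0.2095 0.2" --pt "-1 0.0705 -0.0212 0.2095 0.2" --pt "-1 0.0665 -0.0212 0.2095 0.2" --pt "-1 0.0665 -0.0212 0.2095 0.2"

```text
time_s: 8.95
position: [0.4228, 0.1192, 0.0762]
tcp_rot: [0.001, 0.103, 0.995, 0.0]
force: [-0.7, -0.1, -0.7]
gripper_width: 0.0853
```

```bash
python3 - <<'E'
from st import *
import cv2
where()
cv2.imwrite("pics/w7.png",env.read_camera("wrist")[:,:,::-1])
E
```

```text
t 8.95 TCP in case -0.0979 -0.0 z 0.0762 toolx yaw rel case 179.84 F [-0.7 -0.1 -0.7] quat [8.000e-04 1.029e-01 9.947e-01 3.000e-04]
```

View pics/w7.png

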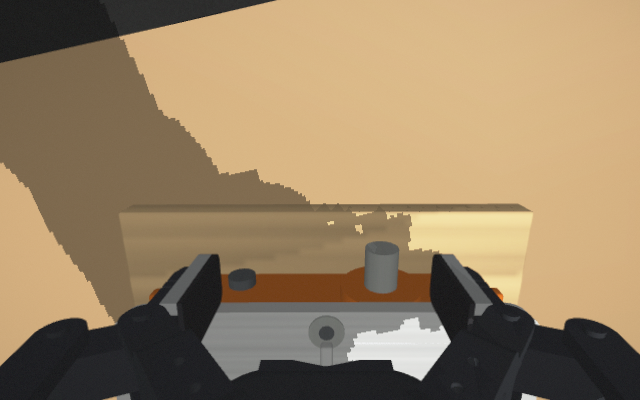

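Call:
arm_command --pt "-1 -0.003 0 0 0.1" --pt "-1 -0.006 0 0 0.1" --pt "-1 -0.008 0 0 0.1" --pt "-1 -0.01 0 0 0.1" --pt "-1 -0.012 0 0 0.1" --pt "-1 -0.014 0 0 0.1" --pt "-1 -0.016 0 0 0.1" --pt "-1 -0.018 0 0 0.1" --pt "-1 -0.018 0 0 0.1"

```text
time_s: 9.9
position: [0.4395, 0.1154, 0.0752]
tcp_rot: [0.0, 0.104, 0.995, -0.0]
force: [0.5, -0.5, 0.8]
gripper_width: 0.0856
```

```bash
python3 - <<'E'
from st import *
import cv2
where()
w=env.read_camera("wrist")[:,:,::-1]
s=cv2.resize(env.read_camera("side")[160:300,210:390,::-1],None,fx=4,fy=4,interpolation=cv2.INTER_CUBIC)
cv2.imwrite("pics/s8.png",s);cv2.imwrite("pics/w8.png",w)
E
```

```text
t 9.9 TCP in case -0.0807 -0.0003 z 0.0752 toolx yaw rel case 179.74 F [ 0.5 -0.5  0.8] quat [ 1.000e-04  1.038e-01  9.946e-01 -0.000e+00]
```

View pics/s8.png

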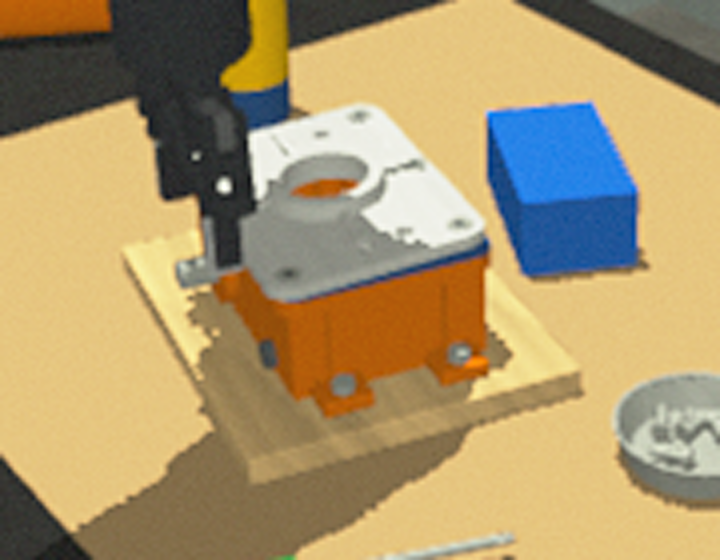

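View pics/w8.png

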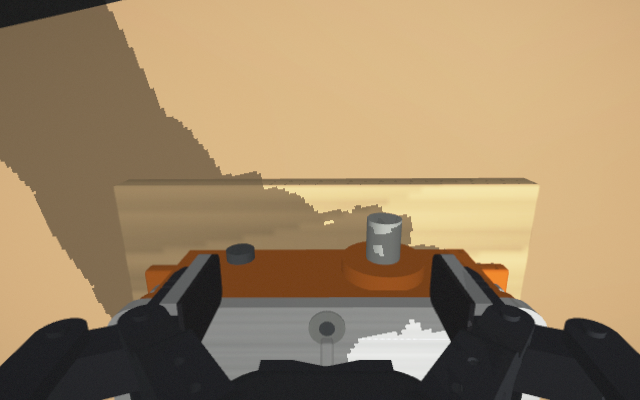

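Call:
arm_command --pt "-1 -0.001 0 0 -0.2" --pt "-1 -0.002 0 0 -0.2" --pt "-1 -0.003 0 0 -0.2" --pt "-1 -0.0035 0 0 -0.2" --pt "-1 -0.0035 0 0 -0.2"

```text
time_s: 10.5
position: [0.4427, 0.1148, 0.0752]
tcp_rot: [-0.0, 0.102, 0.995, -0.0]
force: [0.6, -0.2, -0.4]
gripper_width: 0.0855
```

```bash
python3 - <<'E'
from st import *
import cv2
where()
s=cv2.resize(env.read_camera("side")[160:300,210:390,::-1],None,fx=4,fy=4,interpolation=cv2.INTER_CUBIC)
cv2.imwrite("pics/s9.png",s)
E
```

```text
t 10.5 TCP in case -0.0774 -0.0004 z 0.0752 toolx yaw rel case 179.94 F [ 0.6 -0.2 -0.4] quat [-0.      0.102   0.9948 -0.    ]
```

View pics/s9.png

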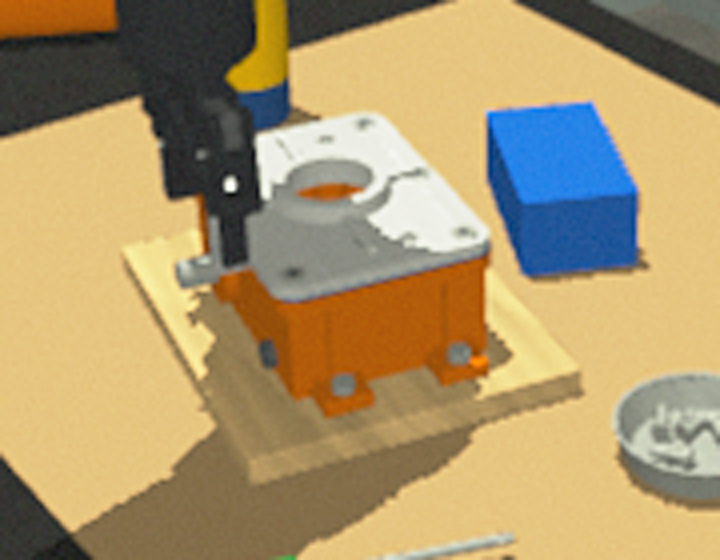

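The gasket strip is no longer visible in the side view, so the cover appears to have dropped. I'll back off and check from above.

Call:
arm_command --pt "-1 0.02 0 0 0" --pt "-1 0.025 0 0 0" --pt "-1 0.025 0 -0.05 0" --pt "-1 0.025 0 -0.1 0" --pt "-1 0.0 0 -0.15 0" --pt "-1 -0.04 0 -0.18 0" --pt "-1 -0.04 0 -0.2 0" --pt "-1 -0.04 0 -0.2 0" --pt "-1 -0.04 0 -0.2 0" --pt "-1 -0.04 0 -0.2 0"

```text
time_s: 11.55
position: [0.4813, 0.1067, 0.2741]
tcp_rot: [-0.001, 0.102, 0.995, -0.0]
force: [-0.0, 0.3, -1.4]
gripper_width: 0.0854
```

```bash
python3 - <<'E'
from st import *
import cv2,pickle
where()
p=env.camera_params("wrist");pickle.dump(p,open("w10.pkl","wb"))
a=env.read_camera("wrist")[:,:,::-1];cv2.imwrite("pics/w10.png",a)
cv2.imwrite("pics/w10c.png",cv2.resize(a[85:265,205:440],None,fx=3.3,fy=3.3,interpolation=cv2.INTER_CUBIC))
s=env.read_camera("side")[:,:,::-1]
cv2.imwrite("pics/s10.png",cv2.resize(s[170:270,230:350],None,fx=6,fy=6,interpolation=cv2.INTER_CUBIC))
E
```

```text
t 11.55 TCP in case -0.038 -0.0005 z 0.2741 toolx yaw rel case 179.96 F [-0.   0.3 -1.4] quat [-6.000e-04  1.019e-01  9.948e-01 -2.000e-04]
```

View pics/w10c.png

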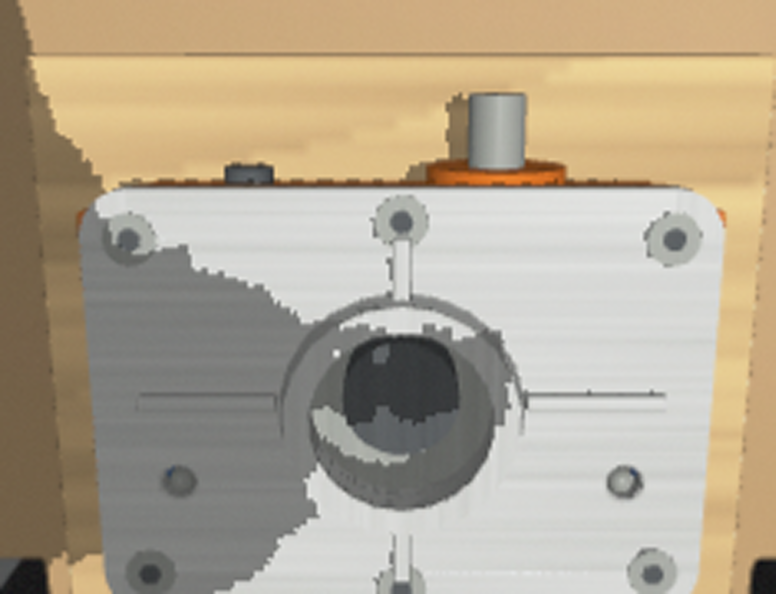

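View pics/s10.png

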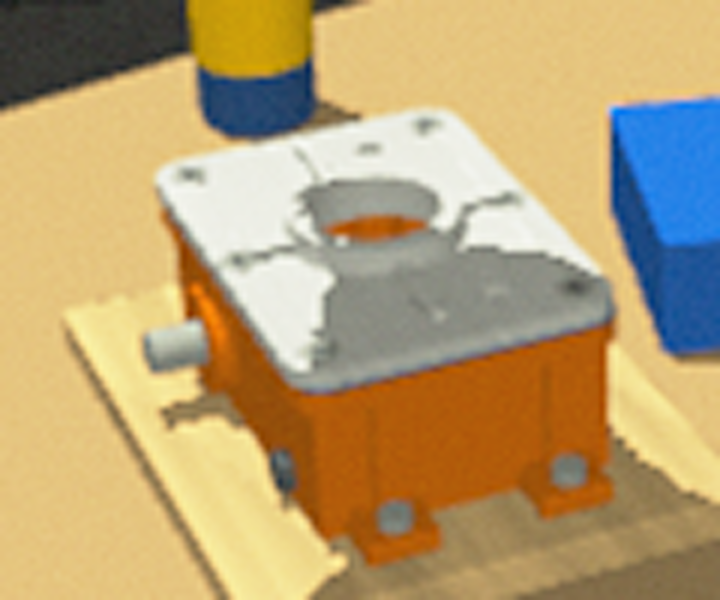

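Both holes now show the steel pin heads, at crop (179,481) and (625,482). Next I'll check level and position by fitting the cover again.

```bash
python3 - <<'E'
import cv2
a=cv2.imread("pics/w10.png")[130:290,205:440]
cv2.imwrite("pics/w10d.png",cv2.resize(a,None,fx=3.3,fy=3.3,interpolation=cv2.INTER_CUBIC))
E
```

```text
(no output)
```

View pics/w10d.png

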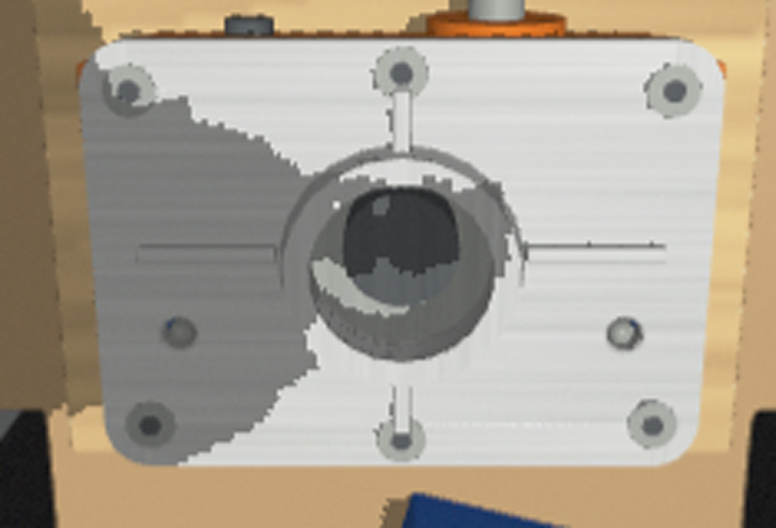

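```bash
python3 - <<'E'
import pickle
from fit import *
p=pickle.load(open("w10.pkl","rb"))
c=lambda L:[(205+u/3.3-.35,130+v/3.3-.35) for u,v in L]
cl={'nx':c([(150,38),(660,39)]),'px':c([(170,465),(650,465)]),'ny':c([(80,100),(103,400)]),'py':c([(723,100),(701,400)])}
h=[((.022,-.066,.008),c([(179,333)])[0]),((.022,.066,.008),c([(625,333)])[0])]
yaw=np.radians(-11.65)
q,r=coverfit(p,cl,h,[0,1,2,3,4,5],[.5186,.0995,.0885,yaw,0,0])
print(q[:3].round(4),np.degrees(q[3:]).round(2),r.round(2))
C=np.array([.5186,.0995,0,yaw,0,0])
print(Ro.from_euler('Z',-yaw).apply(T(q,[(.022,.066,0),(.022,-.066,0)])-T(C,[(.022,.066,.0865),(.022,-.066,.0865)])).round(4).tolist())
E
```

```text
[0.5168 0.0998 0.0873] [-1.171e+01 -4.800e-01  1.000e-02] [-0.11  0.22  0.05  0.02  0.13 -0.08  0.13 -0.06 -0.    0.09 -0.14  0.1 ]
[[-0.0017, -0.0001, 0.001], [-0.0019, -0.0001, 0.001]]
```

The cover has dropped but sits at the near end of its clearance (x about -1 to -1.7 mm). A gentle 1 mm nudge should centre it.

Call:
arm_command --pt "-1 0.04 0 0 0" --pt "-1 0.063 0 0.03 0" --pt "-1 0.063 0 0.07 0" --pt "-1 0.063 0 0.11 0" --pt "-1 0.063 0 0.15 0" --pt "-1 0.063 0 0.18 0" --pt "-1 0.063 0 0.199 0" --pt "-1 0.063 0 0.199 0" --pt "-1 0.063 0 0.199 0" --pt "-1 0.055 0 0.199 0" --pt "-1 0.047 0 0.199 0" --pt "-1 0.043 0 0.199 0"

```text
time_s: 12.85
position: [0.4412, 0.1153, 0.077]
tcp_rot: [0.001, 0.102, 0.995, 0.0]
force: [-0.4, -0.9, -0.1]
gripper_width: 0.0854
```

```bash
python3 - <<'E'
from st import *
where()
E
```

```text
t 12.85 TCP in case -0.079 -0.0001 z 0.077 toolx yaw rel case 179.93 F [-0.4 -0.9 -0.1] quat [8.000e-04 1.021e-01 9.948e-01 3.000e-04]
```

Call:
arm_command --pt "-1 0 0 0 0" --pt "-1 0 0 0 0" --pt "-1 0 0 0 0"

```text
time_s: 13.15
position: [0.4396, 0.1154, 0.0762]
tcp_rot: [-0.0, 0.102, 0.995, -0.0]
force: [-0.3, 0.1, -0.3]
gripper_width: 0.0853
```

```bash
python3 - <<'E'
from st import *
where()
E
```

```text
t 13.15 TCP in case -0.0806 -0.0004 z 0.0762 toolx yaw rel case 179.94 F [-0.3  0.1 -0.3] quat [-1.000e-04  1.020e-01  9.948e-01 -1.000e-04]
```

Now at -0.0806, and I want -0.0764.

Call:
arm_command --pt "-1 -0.001 0 0 0" --pt "-1 -0.002 0 0 0" --pt "-1 -0.003 0 0 0" --pt "-1 -0.0036 0 0 0" --pt "-1 -0.0042 0 0 0" --pt "-1 -0.0042 0 0 0"

```text
time_s: 13.75
position: [0.4435, 0.1146, 0.0762]
tcp_rot: [-0.0, 0.102, 0.995, 0.0]
force: [-3.9, 0.5, 2.7]
gripper_width: 0.0855
```

```bash
python3 - <<'E'
from st import *
where()
E
```

```text
t 13.75 TCP in case -0.0766 -0.0004 z 0.0762 toolx yaw rel case 179.95 F [-3.9  0.5  2.7] quat [-3.000e-04  1.019e-01  9.948e-01  0.000e+00]
```

Call:
arm_command --pt "-1 0.02 0 0 0" --pt "-1 0.025 0 0 0" --pt "-1 0.025 0 -0.05 0" --pt "-1 0.025 0 -0.1 0" --pt "-1 0.0 0 -0.15 0" --pt "-1 -0.04 0 -0.18 0" --pt "-1 -0.05 0 -0.2 0" --pt "-1 -0.05 0 -0.2 0" --pt "-1 -0.05 0 -0.2 0" --pt "-1 -0.05 0 -0.2 0"

```text
time_s: 14.75
position: [0.4922, 0.1044, 0.2751]
tcp_rot: [-0.001, 0.102, 0.995, -0.0]
force: [-0.7, 0.2, 0.3]
gripper_width: 0.0855
```

```bash
python3 - <<'E'
from st import *
import cv2,pickle
where()
p=env.camera_params("wrist");pickle.dump(p,open("w11.pkl","wb"))
a=env.read_camera("wrist")[:,:,::-1];cv2.imwrite("pics/w11.png",a)
cv2.imwrite("pics/w11d.png",cv2.resize(a[110:290,205:440],None,fx=3.3,fy=3.3,interpolation=cv2.INTER_CUBIC))
cv2.imwrite("pics/top11.png",env.read_camera("top")[:,:,::-1])
E
```

```text
t 14.75 TCP in case -0.0268 -0.0005 z 0.2751 toolx yaw rel case 179.96 F [-0.7  0.2  0.3] quat [-7.000e-04  1.019e-01  9.948e-01 -2.000e-04]
```

View pics/w11d.png

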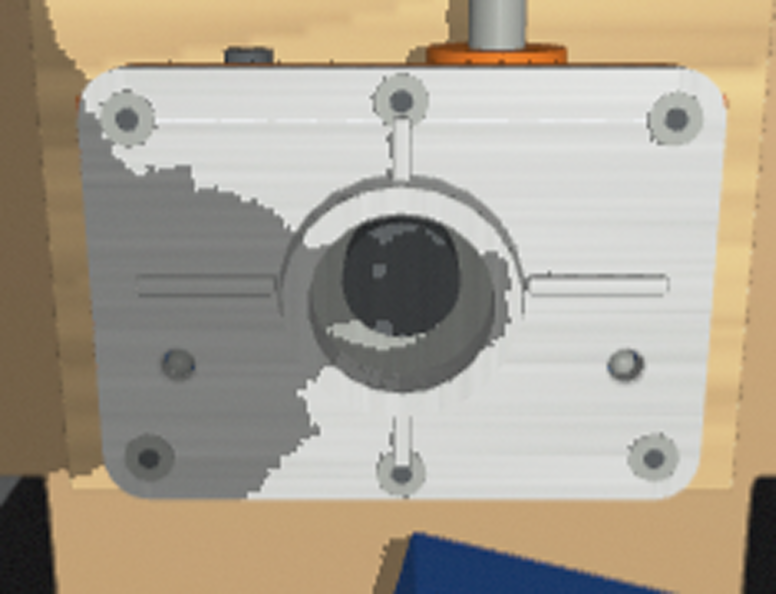

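View pics/top11.png

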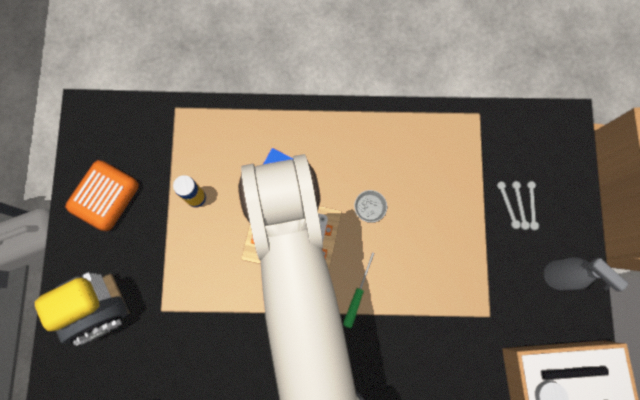

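```bash
python3 - <<'E'
import pickle
from fit import *
p=pickle.load(open("w11.pkl","rb"))
c=lambda L:[(205+u/3.3-.35,110+v/3.3-.35) for u,v in L]
cl={'nx':c([(150,67),(660,67)]),'px':c([(170,498),(650,498)]),'ny':c([(80,130),(102,430)]),'py':c([(725,130),(702,430)])}
h=[((.022,-.066,.008),c([(178,364)])[0]),((.022,.066,.008),c([(626,365)])[0])]
yaw=np.radians(-11.65)
q,r=coverfit(p,cl,h,[0,1,2,3,4,5],[.5186,.0995,.0885,yaw,0,0])
print(q[:3].round(4),np.degrees(q[3:]).round(2),r.round(2))
C=np.array([.5186,.0995,0,yaw,0,0])
print(Ro.from_euler('Z',-yaw).apply(T(q,[(.022,.066,0),(.022,-.066,0)])-T(C,[(.022,.066,.0865),(.022,-.066,.0865)])).round(4).tolist())
from station import env
env.job_done()
print(env.state()['time_s'])
E
```

```text
[0.5178 0.0997 0.0864] [-1.176e+01 -3.700e-01  1.000e-02] [ 0.16  0.07  0.1  -0.04 -0.04  0.01  0.    0.    0.2   0.25 -0.16  0.06]
[[-0.0007, -0.0001, 0.0001], [-0.0009, -0.0001, 0.0001]]
the job is handed in; nothing more can be done
the job is handed in; nothing more can be done
```

The cover has dropped over both dowel pins and lies flat on the gasket, and I've handed the job in. It used about 15 s of the 64 s allowed.

I pushed it with the open fingers only, and never lifted it. One push from the +y side took out 12 mm of sideways offset and 1.6° of turn. A push from the near side moved it about 16 mm until it dropped. A last nudge of about 1 mm then centred it.

What the last checks showed:
- **Holes over pins:** steel pin heads show in both holes. A fit of the cover to the last wrist picture put the hole centres 0.7 and 0.9 mm from the pin axes, against a limit of 2 mm.
- **Height and level:** the underside came out within 0.1 mm of the gasket face at both pins. The tilt came out at 0.37° (0.0065 rad), against a limit of 0.015 rad.
- **Disagreement:** the fit just before the nudge gave about 1.8 mm offset, more than the 1 mm a seated cover allows. I put that down to calibration error, so the last figures carry a similar uncertainty.
- **Robot:** it is clear of everything, and the largest force I saw at the end of a move was about 5 N.
- **Bystanders:** in the last top view the can, screwdriver and dish stand where they were. The arm partly hid the carton there, but I saw it unmoved in the side view after the main pushes.

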